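Gauge the pin feeder's guide tube and present the rod for reading

TASK

Check the pin feeder with the collared gauge rod: take the rod from its rest by its handle, slide it tip first down the feeder's sloping guide tube until its collar stops on the mouth, and draw it right out again. Then present it for reading: hold the rod still and level in the gripper with its tip about 10 cm above the middle of the light pad, touching nothing else, and finish while still holding it like that. Leave the plain push rod and the other things on the bench where they are.

Things in the scene. Friction and masses are not known exactly. Their poses are not given: they have to be found in the camera images.
- gauge_rod: gauge rod, about 0.1 kg, lying level in one of two like black rests, its axis 40 mm above the bench, tip roughly to +y (within 0.2 rad). Origin: centre of the collar's front face, on the axis; x along the axis to the tip. Steel shaft 10 mm across, x = 0 to +90 mm (last 5 mm tapered); collar disc 34 mm across, x = 0 to -6 mm; square aluminium handle 18 x 18 mm, x = -6 to -96 mm
- gauge_tip (a point): end of the gauge rod's tip, on its axis, 90 mm ahead of the collar's front face
- gauge_handle (a point): middle of the gauge rod's handle, on the axis, 51 mm behind the collar's front face. Two sides of the handle stand upright, clear to grip within 25 mm of this point. x along the rod to the tip
- push_rod: the other rod, with no collar: the same square handle and a plain 10 mm shaft ending at x = +75 mm, lying in the other rest. Not needed; leave it there. Origin on its axis 6 mm ahead of the handle's front end; x along the shaft
- rest_a: black rest that carries the gauge rod, fixed to the bench: base 190 x 44 x 8 mm, x along the rod; a support 10 mm wide below the handle (x = -88 mm) and one below the shaft (x = +60 mm), with low lips up to 41 mm high. Origin: on the bench below the rod's origin
- tube: the feeder's fixed steel guide tube. Origin: centre of its mouth, 115 mm above the bench; z runs along the bore out of the mouth, 30 degrees above level, roughly towards -y (within 0.35 rad): the rod goes in along -z. Bore 14 mm across, tube 100 mm long; the mouth flares to 30 mm over the first 22 mm; rim 38 mm across. With the collar home, rod and tube origins coincide
- feeder: pin feeder that carries the tube, fixed to the bench: base plate 110 (x) x 150 (y) x 12 mm; all but the tube's mouth is lower than 80 mm. Origin: under the base's centre; the mouth lies at x = 0, y = -50, z = 115 mm in its frame
- reading_pad: flat square light pad with a white face, 100 x 100 mm, 12 mm thick, fixed to the bench. Origin: centre of its underside
- jar: closed clear jar with a white cap, 52 mm in diameter, 70 mm tall, a bystander. Origin: centre of its underside
- screwdriver: screwdriver, 200 mm long, lying on the bench, a bystander. Origin under its middle, x to the blade
- tape_reel: cardboard reel lying flat, 70 mm in diameter, 18 mm tall, a bystander. Origin: centre of its underside
Not all that is in view belongs to the job. Leave any orange look-alike of the gauge_rod alone.

How it is judged:
On the way, in this order (a step that is already met when the one before it is completed fails the run):
1. the gauge rod is in the guide tube with its collar stopped on the mouth (z of gauge_rod in the frame of tube below 0.003 m and distance between gauge_rod and tube below 0.006 m and z of gauge_tip in the frame of tube below -0.085 m), for 0.1 s.
2. the gauge rod is drawn right out of the tube (z of gauge_tip in the frame of tube above 0.005 m), for 0.05 s.
At the end, for the whole second after the job is handed in: the gripper holds the gauge rod still (under 0.03 m/s), its axis level within 0.13 rad, the tip within 35 mm horizontally of the light pad's centre and 50 to 170 mm above the bench, touching neither feeder, pad, rest nor bystanders (horizontal distance between gauge_tip and reading_pad below 0.035 m and height (world z) of gauge_tip between 0.05 and 0.17 m and angle between gauge_rod's own x axis and vertical between 1.441 and 1.701 rad and linear speed of gauge_rod below 0.03 m/s and angular speed of gauge_rod below 0.15 rad/s and contact force between the fingers and gauge_rod above 1 N and contact force between gauge_rod and feeder below 0.1 N and contact force between gauge_rod and reading_pad below 0.1 N and contact force between gauge_rod and rest_a below 0.1 N and contact force between gauge_rod and push_rod below 0.1 N and contact force between gauge_rod and jar below 0.1 N and contact force between gauge_rod and screwdriver below 0.1 N and contact force between gauge_rod and tape_reel below 0.1 N); the arm keeps its last pose, push and grip.
It fails at once if a bystander is pushed more than 30 mm or knocked over (distance of any of push_rod, jar, screwdriver, tape_reel from where it was at the start of the episode above 0.03 m or angle between jar's own z axis and vertical above 0.6 rad).
It also fails if it takes over 48 s, if anything falls off the work surface, if the arm or the gripper's body presses on something with over 40 N, if the wrist force passes 120 N, or if a joint passes its speed limit or range.

ROBOT

A 6-joint arm with a two-finger parallel gripper is mounted at the origin on the work surface. World frame = base frame: x ahead of the robot, y to its left, z up, the work surface at z = 0. Lengths are in m, angles in rad, forces in N, time in s.
With the tool pointing down it reaches from about 0.35 to 1 m from the base axis. Payload 7.1 kg.
Tool frame: the origin (TCP) lies between the finger pads; the fingertips stand 22 mm ahead of it and the grasp point (between the pads) lies 3 mm ahead of it; z points along the fingers, y is the line along which they close (so a half turn about z gives the same grasp; the last joint's range is limited). The gripper opens to 85 mm and grips with 20 to 120 N. Pads are 22 mm wide; open, the fingers measure 114 mm over their backs; the gripper's body (76 mm by 85 mm) begins 54 mm behind the grasp point. The pads swing forward as they close: fully open they stand 13 mm farther back than shut.
Start: joints at [-0.019, 0.423, 1.63, -0, 1.089, -0.019], TCP at [0.625, 0, 0.253] pointing down, gripper open.
Joint ranges: [-3, 3], [-0.9, 2.11], [0.09, 2.58], [-1.31, 4.45], [0.11, 2.69], [-2.54, 2.54]. Speed limits (rad/s): [2.39, 2.39, 3.01, 3.14, 3.14, 3.14].

INTERFACE

Orientations are given as a rotation vector (axis times angle).
In Python, from rig import manip gives the robot as it stands. The module is installed in compiled form; this text tells all that it offers. Calls block until the motion is done:
- manip.move_to(position, orientation): joint-space move of the TCP to a pose.
- manip.servo_line(position, orientation=None, rate=0.15): straight line of the TCP; orientation=None keeps the orientation; rate is the mean speed in m/s.
- manip.set_joints(angles): joint-space move.
- manip.command_gripper(opening, f_grip=None): finger opening in m; f_grip is the grip in N (None keeps the last); returns when the fingers have stopped.
- manip.hold(seconds).
- manip.solve_ik(position, orientation): joint angles nearest the present ones, or None.
- manip.camera(name): name is "scene" or "side" or "wrist"; returns a dict with "image" (400x640x3 uint8, red, green, blue), "fx", "fy", "cx", "cy" (pixels), "cam_to_world" (4x4, takes a point from camera to world coordinates); the wrist camera has in their place "mount" (4x4, takes a point from camera to tool coordinates, whose origin is the TCP and whose axes are the flange's). Camera axes: x right, y down, z forward; pixel columns grow to the right and rows downward; lengths in m; the calibration is good to about 2 mm. A picture is of the moment at which its call begins: read the wrist's pose just before it. There is no depth.
A pose or a line that the arm cannot do raises manip.IKError and nothing moves.
- manip.sign_off(): hands the job in; it is judged then, once.
Readings, each from a call of its own:
- manip.get_time(): time.
- manip.get_joint_positions(): joint angles.
- manip.get_joint_vel(): joint speeds.
- manip.get_tau(): joint torques, N m.
- manip.get_position(): TCP position.
- manip.get_ee_rot(): TCP orientation.
- manip.get_contact_force(): force on the tool from outside, world axes, zero at the start.
- manip.get_torque(): the same for the moment, N m.
- manip.get_width(): finger opening in m.
- manip.get_grip_force(): force on a finger pad.
Only numpy, scipy, OpenCV 4.12 (cv2) and the standard library are available. Lean on these libraries where they do the work, as an engineer would, in place of code of your own. Each camera call takes 0.05 s, during which the arm holds its last target. There are 200 camera calls.

## Working session

There is one attempt and no reset: what is moved stays moved. The work goes in short steps, each a Python script; the robot and the scene stay as the last script left them, time stands still between calls to the robot, and variables do not carry over. Pictures are saved under pics/ and viewed, at most 10 in all, crops included, and the job is handed in when it is done.

```bash
mkdir -p pics; python3 - <<'E'
from rig import manip
import cv2,numpy as np,pickle
for n in("scene","side"):
    c=manip.camera(n); pickle.dump(c,open(n+".pkl","wb")); cv2.imwrite(f"pics/{n}0.png",c["image"][:,:,::-1])
    print(n,c["fx"],c["cx"],c["cy"],np.round(c["cam_to_world"],3).tolist())
c=manip.camera("wrist"); pickle.dump(c,open("wrist.pkl","wb"));cv2.imwrite("pics/wrist0.png",c["image"][:,:,::-1]);print(c["mount"],c["fx"])
print(manip.get_ee_rot(),manip.get_time())
E
```

```text
scene 440.6655512715534 319.93603657141443 190.63343295308619 [[0.346, 0.533, -0.772, 1.452], [0.938, -0.185, 0.293, -0.342], [0.013, -0.826, -0.564, 0.76], [0.0, 0.0, 0.0, 1.0]]
side 478.5053862810491 324.06248503169763 203.23357756378152 [[0.996, -0.057, 0.075, 0.434], [-0.094, -0.633, 0.769, -0.937], [0.003, -0.772, -0.635, 0.866], [0.0, 0.0, 0.0, 1.0]]
[[-1.30707060e-03 -9.57567811e-01 -2.88205099e-01  7.32188549e-02]
 [ 9.99999136e-01 -1.29273370e-03 -2.40069644e-04 -7.55260406e-04]
 [-1.42689480e-04 -2.88205164e-01  9.57568673e-01 -1.21110085e-01]
 [ 0.00000000e+00  0.00000000e+00  0.00000000e+00  1.00000000e+00]] 326.8924798575782
[-2.22089352e+00 -2.22081020e+00  1.27952746e-03] 0.15
```

View pics/scene0.png

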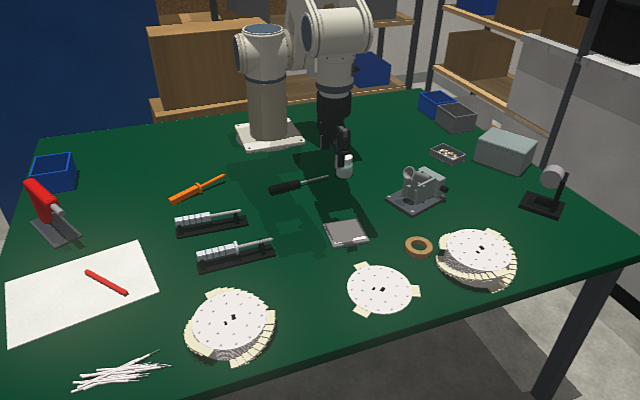

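View pics/side0.png

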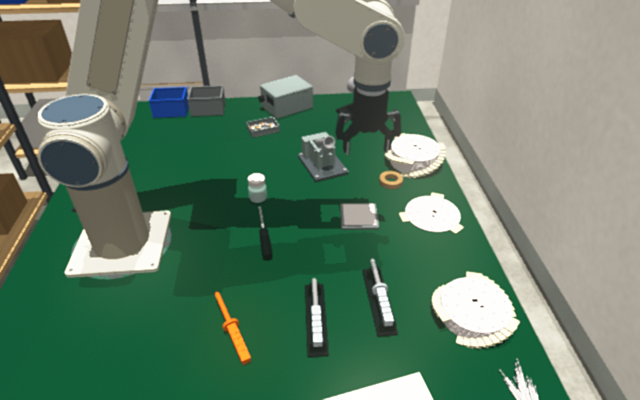

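Candidates for the gauge rod (side / scene pixels):
- Orange rod at (233,330) / (197,188): the look-alike.
- Rod at (316,318) / (210,220): no collar seen, so probably the push rod.
- Rod at (380,290) / (235,253): a collar at side (379,288), so this is my choice.

I'll check it in one close crop, with the feeder in the same picture.

```bash
python3 - <<'E'
import cv2,numpy as np
s=cv2.imread("pics/side0.png");c=cv2.imread("pics/scene0.png")
def cr(im,x,y,w,h,k): return cv2.resize(im[y:y+h,x:x+w],(w*k,h*k),interpolation=cv2.INTER_CUBIC)
a=cr(s,300,250,100,75,4);b=cr(c,180,205,100,75,4);d=cr(s,290,120,100,75,4);e=cr(c,370,150,100,75,4)
cv2.imwrite("pics/crop1.png",np.vstack([np.hstack([a,b]),np.hstack([d,e])]))
E
```

```text
(no output)
```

View pics/crop1.png

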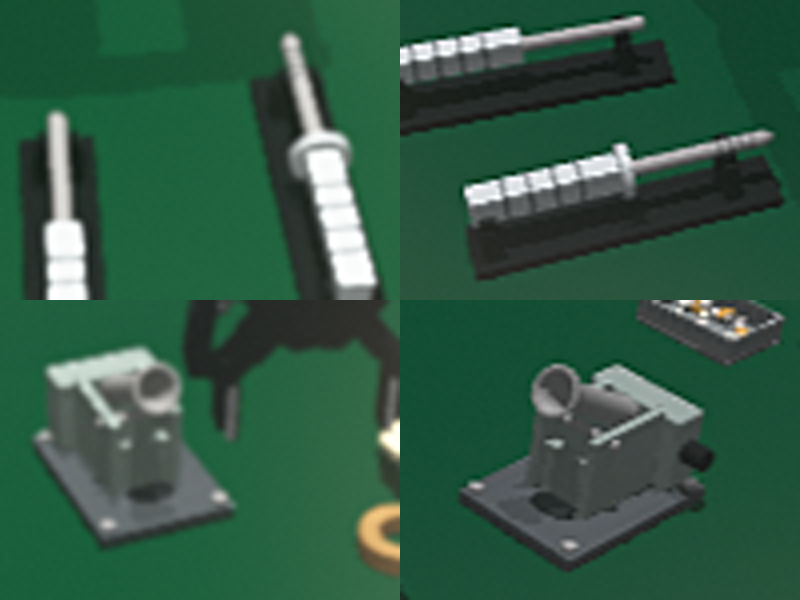

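The crop confirms it: the right-hand rod has the collar (side (380,289), scene (237,247)), and the other white rod has none, so it is the push rod. The feeder mouth is at side (329.5,141), scene (409,172.5). Next I'll triangulate these.

```bash
cat > h.py <<'E'
import numpy as np,pickle,cv2
from scipy.spatial.transform import Rotation as R
def ray(c,uv,T=None):
    T=c["cam_to_world"] if T is None else T
    d=T[:3,:3]@np.array([(uv[0]-c["cx"])/c["fx"],(uv[1]-c["cy"])/c["fy"],1]);return T[:3,3],d/np.linalg.norm(d)
def plane(c,uv,z,T=None):
    o,d=ray(c,uv,T);return o+d*(z-o[2])/d[2]
def tri(rays):
    A=sum(np.eye(3)-np.outer(d,d) for o,d in rays);b=sum((np.eye(3)-np.outer(d,d))@o for o,d in rays)
    p=np.linalg.solve(A,b);return p,[round(1000*float(np.linalg.norm(np.cross(p-o,d))),1) for o,d in rays]
def wT(pos,rv,c):
    T=np.eye(4);T[:3,:3]=R.from_rotvec(rv).as_matrix();T[:3,3]=pos;return T@c["mount"]
E
python3 - <<'E'
from h import *
np.set_printoptions(precision=4,suppress=True)
S=pickle.load(open("side.pkl","rb"));C=pickle.load(open("scene.pkl","rb"))
for n,a,b in[("tip",(372.75,259.5),(273,238.75)),("collar",(380,289),(236.75,247.5)),("mouth",(329.5,141.25),(408.75,172.5))]:
    print(n,tri([ray(S,a),ray(C,b)]))
# feeder base corners at z=.012 from both
s=[(290+x/4,120+(y-300)/4) for x,y in[(38,437),(100,540),(235,508)]]
c=[(370+(x-400)/4,150+(y-300)/4) for x,y in[(460,490),(568,562),(703,492)]]
print([plane(S,p,.012) for p in s]);print([plane(C,p,.012) for p in c])
for n,c,roi in(("side",S,(335,195,50,40)),("scene",C,(315,210,65,45))):
    im=cv2.cvtColor(c["image"],cv2.COLOR_RGB2HSV);x,y,w,h=roi
    m=((im[...,1]<60)&(im[...,2]>90))[y:y+h,x:x+w].astype('uint8')
    k,l,st,ce=cv2.connectedComponentsWithStats(m);i=1+np.argmax(st[1:,4]);print("pad",n,st[i],plane(c,ce[i]+[x,y],.012))
print("jar",plane(S,(257,195),.03),"reel",plane(S,(391,179),.018),"sd",plane(S,(260,205),.01),plane(S,(266,255),.01))
E
```

```text
tip (array([ 0.627 , -0.1528,  0.0378]), [1.4, 1.4])
collar (array([ 0.6278, -0.244 ,  0.0368]), [1.0, 1.0])
mouth (array([0.5654, 0.2579, 0.1139]), [0.2, 0.2])
[array([0.4793, 0.351 , 0.012 ]), array([0.5178, 0.2087, 0.012 ]), array([0.6237, 0.2403, 0.012 ])]
[array([0.5257, 0.2154, 0.012 ]), array([0.6288, 0.2466, 0.012 ]), array([0.5873, 0.3843, 0.012 ])]
pad side [  6   8  38  26 904] [0.6246 0.037  0.012 ]
pad scene [  8   9  47  28 826] [0.6335 0.0424 0.012 ]
jar [0.3482 0.1289 0.03  ] reel [0.743  0.1854 0.018 ] sd [0.3552 0.1083 0.01  ] [ 0.3718 -0.089   0.01  ]
```

```bash
cat >> h.py <<'E'
from rig import manip
def look(campos,zc,xc,c,dry=False):
    zc=np.array(zc)/np.linalg.norm(zc);xc=np.array(xc)-zc*np.dot(xc,zc);xc/=np.linalg.norm(xc)
    Rc=np.c_[xc,np.cross(zc,xc),zc];Rt=Rc@c["mount"][:3,:3].T
    u,_,v=np.linalg.svd(Rt);Rt=u@v
    return np.array(campos)-Rt@c["mount"][:3,3],R.from_matrix(Rt).as_rotvec()
def snap(name):
    p,r=manip.get_position(),manip.get_ee_rot();c=manip.camera("wrist");c["cam_to_world"]=wT(p,r,c)
    pickle.dump(c,open(name+".pkl","wb"));cv2.imwrite(f"pics/{name}.png",c["image"][:,:,::-1]);return c
def rodR(d,flip=1):  # tool: x along rod (flip -1: reversed), y horizontal, z downish
    d=np.array(d)/np.linalg.norm(d);x=flip*d;y=np.cross([0,0,-1],x);y/=np.linalg.norm(y)
    return R.from_matrix(np.c_[x,y,np.cross(x,y)]).as_rotvec()
E
python3 - <<'E'
from h import *
np.set_printoptions(precision=3,suppress=True)
W=pickle.load(open("wrist.pkl","rb"));m=np.array([.5654,.2579,.114]);a=.29
t=np.array([np.sin(a)*.866,-np.cos(a)*.866,.5])
ok=None
for d in(.22,.25):
  for sx in(-1,1):
    h=[np.cos(a)*sx,np.sin(a)*sx,0]
    p,r=look(m+d*t,-t,h,W);q=manip.solve_ik(p,r);print(d,sx,p,q)
    if sx==-1 and d==.22: ok=(p,r,q)
for f in(1,-1):
    r=rodR(-t,f)
    for dd in(0,.1,.15): print("ins",f,dd,manip.solve_ik(m+t*(dd+.055),r))
    for y in(-.3,):
        print("grasp",f,manip.solve_ik([.628,y,.04],rodR([0,1,0],f)),manip.solve_ik([.629,-.1,.11],rodR([0,1,0],f)))
E
```

```text
0.22 -1 [0.58  0.206 0.186] [0.017 0.618 1.685 0.781 1.213 2.439]
0.22 1 [0.592 0.172 0.125] [-0.148  0.967  1.571  1.081  1.617 -1.031]
0.25 -1 [0.588 0.181 0.201] [-0.022  0.606  1.664  0.755  1.258  2.442]
0.25 1 [0.599 0.148 0.14 ] [-0.182  0.952  1.55   1.054  1.652 -1.009]
ins 1 0 [ 0.552  0.633  1.674 -0.585  1.063  0.612]
ins 1 0.1 [ 0.417  0.541  1.7   -0.604  1.061  0.472]
ins 1 0.15 [ 0.348  0.502  1.698 -0.608  1.063  0.393]
grasp 1 [-0.463  0.787  1.546 -0.     0.808 -0.463] [-0.176  0.621  1.681 -0.     0.84  -0.176]
ins -1 0 [ 0.552  0.633  1.674 -0.585  1.063 -2.53 ]
ins -1 0.1 None
ins -1 0.15 None
grasp -1 None None
```

```bash
python3 - <<'E'
from h import *
W=pickle.load(open("wrist.pkl","rb"));m=np.array([.5654,.2579,.114]);a=.29
t=np.array([np.sin(a)*.866,-np.cos(a)*.866,.5])
p,r=look(m+.25*t,-t,[np.cos(a),np.sin(a),0],W);manip.move_to(p,r);snap("wm")
manip.move_to([.628,-.235,.22],rodR([0,1,0]));snap("wr")
print(manip.get_time())
i=cv2.imread("pics/wm.png");j=cv2.imread("pics/wr.png")
i=cv2.resize(i[100:300,200:440],(480,400));i=cv2.copyMakeBorder(i,0,0,0,160,0)
cv2.imwrite("pics/wmc.png",i)
E
```

```text
2.7083
```

View pics/wmc.png

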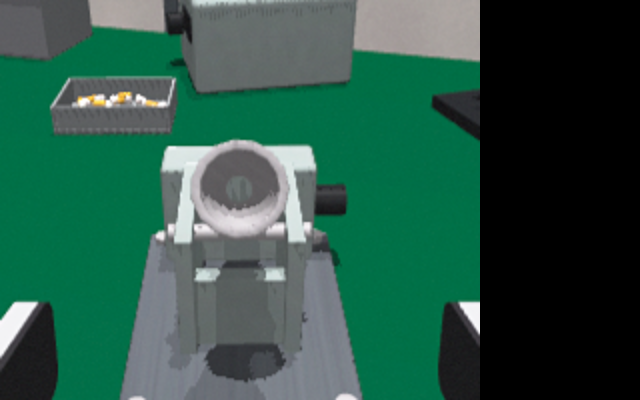

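View pics/wr.png

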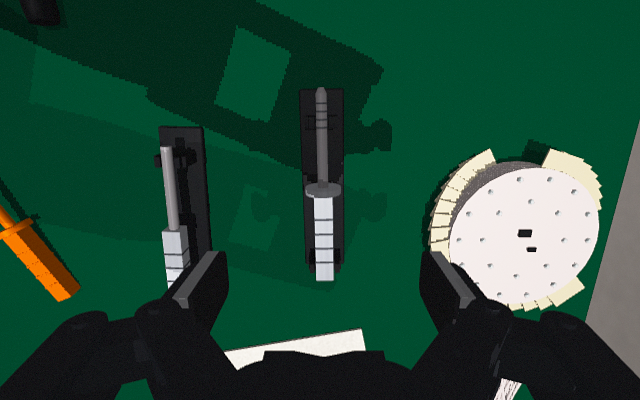

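In wm, the rim centre is at full-image pixel (319.5,194.5) and the bore is concentric within about 1 px, so the assumed axis is right. In wr, the tip is at (320.5,88), the collar at (323,190) and the handle's rear end at (325,280). Next I'll compute the positions.

```bash
python3 - <<'E'
from h import *
np.set_printoptions(precision=4,suppress=True)
S=pickle.load(open("side.pkl","rb"));C=pickle.load(open("scene.pkl","rb"));M=pickle.load(open("wm.pkl","rb"));W=pickle.load(open("wr.pkl","rb"))
g=cv2.cvtColor(M["image"],cv2.COLOR_RGB2GRAY)
m,e=tri([ray(S,(329.5,141.25)),ray(C,(408.75,172.5)),ray(M,(319.5,194.5))]);print("mouth",m,e)
o,d=ray(M,(319.5,194.5));print("axis via cam",-d, "yaw",np.arctan2(-d[0],d[1]),"pitch",np.arcsin(-d[2]))
print("throat",np.array(ray(M,(319,195.5))[1])*.27+o, d*.27+o)
im=W["image"].astype(int);hs=cv2.cvtColor(W["image"],cv2.COLOR_RGB2HSV)
def mid(row,lo,thr):
    x=np.arange(295,350);v=(hs[row,295:350,2]>thr)&(hs[row,295:350,1]<70);return x[v].min(),x[v].max(),(x[v].min()+x[v].max())/2
for r,z,t in[(100,.04,90),(140,.04,90),(165,.04,90),(215,.049,120),(250,.049,120),(270,.049,120)]:
    a=mid(r,0,t);print(r,a,plane(W,(a[2],r),z))
print("tip",plane(W,(320.5,88),.04),"end",plane(W,(325,280),.049),"collar top front",plane(W,(323,184),.04+.017),plane(W,(323,197),.057))
print([ (r,hs[r,322:326,2].mean()) for r in range(180,202)],[ (r,hs[r,323:328,2].mean()) for r in range(276,284)])
E
```

```text
mouth [0.5643 0.2579 0.1141] [1.0, 1.0, 1.8]
axis via cam [ 0.2588 -0.8259  0.5008] yaw 0.3036758985709274 pitch 0.5245662002031152
throat [0.5572 0.2737 0.1039] [0.5575 0.2742 0.1047]
100 (np.int64(318), np.int64(325), np.float64(321.5)) [ 0.6248 -0.1637  0.04  ]
140 (np.int64(318), np.int64(325), np.float64(321.5)) [ 0.6247 -0.1988  0.04  ]
165 (np.int64(319), np.int64(325), np.float64(322.0)) [ 0.6251 -0.2221  0.04  ]
215 (np.int64(314), np.int64(332), np.float64(323.0)) [ 0.626  -0.2685  0.049 ]
250 (np.int64(315), np.int64(332), np.float64(323.5)) [ 0.6265 -0.305   0.049 ]
270 (np.int64(316), np.int64(333), np.float64(324.5)) [ 0.6275 -0.327   0.049 ]
tip [ 0.6239 -0.1536  0.04  ] end [ 0.628  -0.3383  0.049 ] collar top front [ 0.6261 -0.2359  0.057 ] [ 0.6261 -0.2481  0.057 ]
[(180, np.float64(92.5)), (181, np.float64(78.5)), (182, np.float64(71.0)), (183, np.float64(72.25)), (184, np.float64(71.75)), (185, np.float64(71.75)), (186, np.float64(73.25)), (187, np.float64(71.25)), (188, np.float64(83.75)), (189, np.float64(89.5)), (190, np.float64(88.25)), (191, np.float64(91.5)), (192, np.float64(96.0)), (193, np.float64(98.0)), (194, np.float64(98.25)), (195, np.float64(98.5)), (196, np.float64(96.25)), (197, np.float64(88.5)), (198, np.float64(204.25)), (199, np.float64(227.75)), (200, np.float64(224.5)), (201, np.float64(223.5))] [(276, np.float64(211.8)), (277, np.float64(211.8)), (278, np.float64(212.4)), (279, np.float64(217.8)), (280, np.float64(153.0)), (281, np.float64(82.6)), (282, np.float64(64.4)), (283, np.float64(66.0))]
```

```bash
python3 - <<'E'
from h import *
np.set_printoptions(precision=4,suppress=True)
d=np.array([-.017,1,0]);r=rodR(d);g=np.array([.6263,-.3005,.043])
manip.move_to(g+[0,0,.1],r);manip.servo_line(g,rate=.1)
manip.command_gripper(0.0,60);print(manip.get_width(),manip.get_grip_force(),manip.get_position())
manip.servo_line(g+[0,0,.17],rate=.15);snap("wg");print(manip.get_width(),manip.get_contact_force(),manip.get_time(),manip.get_position())
W=pickle.load(open("wg.pkl","rb"));T=np.linalg.inv(W["cam_to_world"]);
p=manip.get_position();Rt=R.from_rotvec(manip.get_ee_rot()).as_matrix()
for x in(.058,.148):
    q=T[:3,:3]@(p+Rt@[x,0,.003])+T[:3,3];print(x,W["fx"]*q[0]/q[2]+W["cx"],W["fy"]*q[1]/q[2]+W["cy"])
cv2.imwrite("pics/wgc.png",cv2.resize(cv2.imread("pics/wg.png")[0:300,200:440],(480,600)))
E
```

```text
0.01715876426657346 58.63140821456909 [ 0.6265 -0.3006  0.0433]
0.017164061384671483 [-0.1856  0.5216 -1.5703] 6.3 [ 0.6256 -0.3002  0.2116]
0.058 325.61550460714403 138.5848318477569
0.148 325.76332028671226 -165.63056086617522
```

View pics/wgc.png

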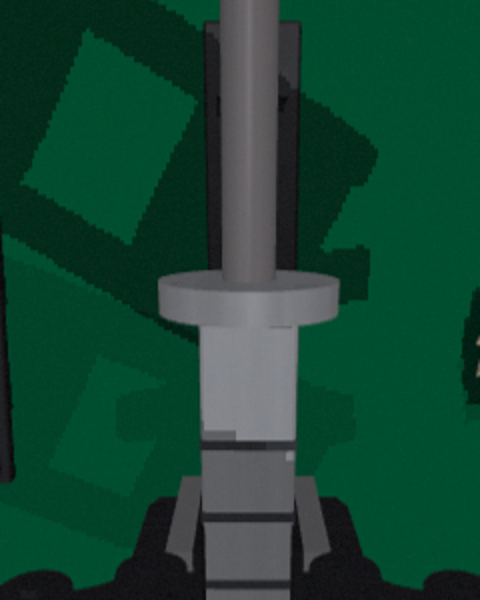

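Grasp is good: the collar is seen at crop (248,~280), predicted (251,277), so within about 1 mm. Next is the pre-insert pose, with a check from the fixed cameras.

```bash
cat >> h.py <<'E'
m=np.array([.5643,.2579,.115]);a=.297;t=np.array([np.sin(a)*.866,-np.cos(a)*.866,.5])
rI=rodR(-t);RI=R.from_rotvec(rI).as_matrix()
def tcp(dist,off=0): return m+t*(dist+.058)-RI@[0,0,.003]+off
E
python3 - <<'E'
from h import *
np.set_printoptions(precision=4,suppress=True)
manip.move_to([.625,-.05,.26],rodR([0.1,1,0]));manip.move_to(tcp(.12),rI);manip.hold(.2)
print(manip.get_time(),manip.get_position()-tcp(.12))
out=[]
for n,x,y in(("side",320,120),("scene",340,130)):
    c=manip.camera(n);pickle.dump(c,open(n+"1.pkl","wb"));T=np.linalg.inv(c["cam_to_world"])
    for nm,p in(("tip",m+t*.03),("col",m+t*.12)):
        q=T[:3,:3]@p+T[:3,3];print(n,nm,c["fx"]*q[0]/q[2]+c["cx"],c["fy"]*q[1]/q[2]+c["cy"])
    x,y=(290,110) if n=="side" else (350,110)
    out.append(cv2.resize(c["image"][y:y+100,x:x+100,::-1],(400,400),interpolation=cv2.INTER_CUBIC))
cv2.imwrite("pics/pre.png",np.hstack(out))
E
```

```text
8.2167 [ 0.0007 -0.0019  0.0005]
side tip 332.70655614438203 141.03339440622273
side col 344.3233427939452 141.08789851496235
scene tip 402.7291049444102 170.18963352321046
scene col 383.66609594839804 164.70023419114554
```

View pics/pre.png

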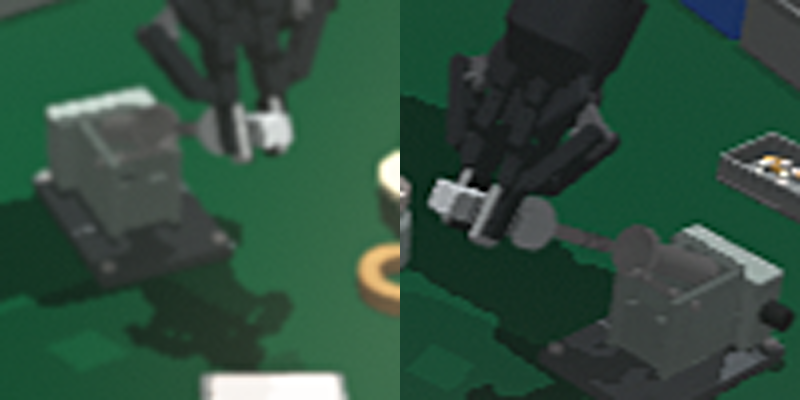

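The tip sits in front of the mouth: scene (403,172) against predicted (403,170), side (334,142) against (333,141). That is within about 2 mm and well inside the flare. I'll insert stepwise and correct sideways from the contact force.

```bash
cat > ins.py <<'E'
from h import *
import sys
np.set_printoptions(precision=4,suppress=True)
def go(ds,off):
    f0=manip.get_contact_force()
    for d in ds:
        manip.servo_line(tcp(d,off),rate=.06);manip.hold(.1)
        f=manip.get_contact_force()-f0;fl=RI.T@f
        print(d,"F tool",fl.round(1),"err tool mm",(1000*RI.T@(manip.get_position()-tcp(d,off))).round(1),"off",(1000*RI.T@off).round(1))
        if np.linalg.norm(fl)>35 or fl[0]<-15: print("stop");break
        l=fl.copy();l[0]=0
        if np.linalg.norm(l)>3: off=off+RI@(l/np.linalg.norm(l)*min(.0015,.00015*np.linalg.norm(l)))
    np.save("off.npy",off);print(manip.get_time())
E
python3 -c "
from ins import *
go([.09,.075,.066,.058,.05,.04,.03],np.zeros(3))"
```

```text
0.09 F tool [ 0.2 -0.4 -1.2] err tool mm [-0.1  0.1 -0.1] off [0. 0. 0.]
0.075 F tool [ 0.2 -0.5 -0.6] err tool mm [ 0.1  0.1 -0. ] off [0. 0. 0.]
0.066 F tool [ 0.1 -0.9 -0.5] err tool mm [ 0.1 -0.   0. ] off [0. 0. 0.]
0.058 F tool [ 0.2 -0.1 -0.1] err tool mm [ 0.1  0.  -0. ] off [0. 0. 0.]
0.05 F tool [ 0.4 -1.  -0.9] err tool mm [ 0.1  0.  -0. ] off [0. 0. 0.]
0.04 F tool [-0.5 -0.2  0.4] err tool mm [ 0.1  0.1 -0. ] off [0. 0. 0.]
0.03 F tool [ 0.3 -1.4 -2.1] err tool mm [ 0.2 -0.   0. ] off [0. 0. 0.]
11.5667
```

```bash
python3 -c "
from ins import *
go([.02,.012,.006,.003,.0015,0,-.001,-.002,-.003,-.004,-.005],np.load('off.npy'))
c=manip.camera('scene');cv2.imwrite('pics/in.png',cv2.resize(c['image'][110:210,350:450,::-1],(400,400)))"
```

```text
0.02 F tool [0.  0.5 2.9] err tool mm [ 0.2 -0.   0. ] off [0. 0. 0.]
0.012 F tool [0.5 0.9 1.4] err tool mm [ 0.1 -0.   0. ] off [0. 0. 0.]
0.006 F tool [-0.3 -0.7  2.3] err tool mm [ 0.2 -0.1  0. ] off [0. 0. 0.]
0.003 F tool [ 0.5 -0.1  2. ] err tool mm [ 0.1 -0.   0. ] off [0. 0. 0.]
0.0015 F tool [ 0.8 -1.   1.7] err tool mm [ 0. -0.  0.] off [0. 0. 0.]
0 F tool [-4.3 -0.5  0.9] err tool mm [-0.4  0.  -0. ] off [0. 0. 0.]
-0.001 F tool [-9.1 -0.1  1.1] err tool mm [-1.3  0.  -0. ] off [0. 0. 0.]
-0.002 F tool [-13.1  -0.8   0.5] err tool mm [-2.2  0.  -0.1] off [0. 0. 0.]
-0.003 F tool [-17.   -0.7   0.3] err tool mm [-3.1  0.1 -0.1] off [0. 0. 0.]
stop
14.8167
```

View pics/in.png

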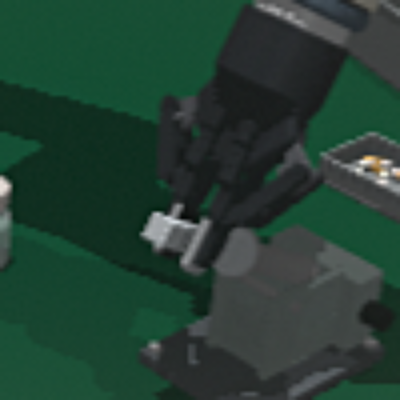

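The collar is stopped on the mouth: contact came at exactly 0 mm with 17 N of axial push, and the picture shows the collar on the rim at crop (237,250). Now I'll draw the rod out and present it.

```bash
python3 - <<'E'
from h import *
np.set_printoptions(precision=4,suppress=True)
manip.hold(.2)
manip.servo_line(tcp(.14),rate=.07);manip.hold(.15);print(manip.get_position()-tcp(.14),manip.get_width())
r=rodR([0,1,0]);g=np.array([.629,-.108,.118])
manip.move_to(g+[0,0,.1],r);manip.servo_line(g,rate=.1);manip.hold(.4)
out=[]
for n,x,y in(("side",300,170),("scene",250,160)):
    c=manip.camera(n);pickle.dump(c,open(n+"2.pkl","wb"));T=np.linalg.inv(c["cam_to_world"])
    for p in(g+[0,.148,-.003],):
        q=T[:3,:3]@p+T[:3,3];print(n,"tip",c["fx"]*q[0]/q[2]+c["cx"]-x,c["fy"]*q[1]/q[2]+c["cy"]-y)
    out.append(cv2.resize(c["image"][y:y+130,x:x+130,::-1],(390,390),interpolation=cv2.INTER_CUBIC))
cv2.imwrite("pics/fin.png",np.hstack(out));print(manip.get_time(),manip.get_position(),manip.get_grip_force())
E
```

```text
[-0.0001  0.0002 -0.0001] 0.016901442967981243
side tip 62.50375792259746 14.534370530383342
scene tip 95.54547948646075 39.66568522771766
19.8833 [ 0.629  -0.108   0.1181] 58.8101452589035
```

View pics/fin.png

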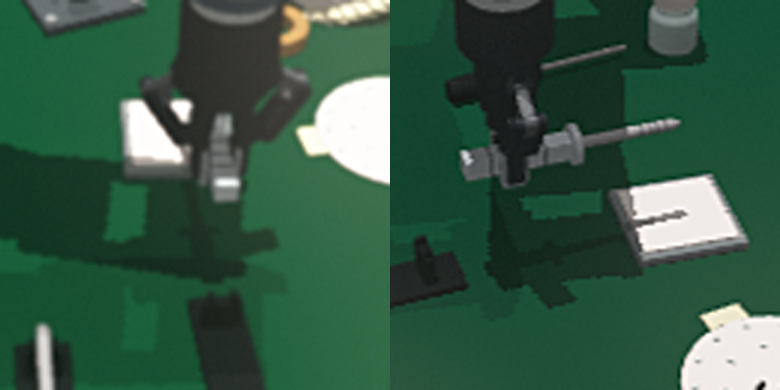

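The rod is level, with its tip at scene crop (680,124), 97 px right and 41 px down at full scale against predicted (96,40). The pad face is centred at about (677,217), full-image pixel (345.7,232.3), and the tip's shadow falls on it. I'll check the pad centre once more, then hand in.

```bash
python3 - <<'E'
from h import *
C=pickle.load(open("scene2.pkl","rb"));S=pickle.load(open("side.pkl","rb"))
ps=[plane(C,(250+(x-390)/3,160+y/3),.012) for x,y in[(612,190),(712,176),(746,240),(640,262)]]
p=np.mean(ps,0);print(np.round(ps,3),p,plane(S,(360,216),.012))
tip=np.array([.629,.040]);e=np.linalg.norm(p[:2]-tip);print(e,manip.get_joint_vel(),manip.get_contact_force())
if e<.012: manip.hold(.3);manip.sign_off();print("done")
E
```

```text
[[ 0.58   0.002  0.012]
 [ 0.591  0.096  0.012]
 [ 0.683  0.087  0.012]
 [ 0.679 -0.01   0.012]] [0.63336911 0.0440576  0.012     ] [0.62686787 0.03422521 0.012     ]
0.0059626490608547245 [-0.00014761  0.00123208  0.0013063  -0.00112759  0.00104742 -0.00097187] [ 0.30096098 -0.25681351 -2.14679723]
the job is handed in; nothing more can be done
done
```

The gauge rod went into the feeder until its collar stopped on the mouth and was drawn right out. I handed the job in at about 20 s of the 48 s, still holding the rod level and still, its tip about 10 cm above the pad and within about 6 mm of its measured centre; the judged result wasn't reported back to me.

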